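# Turn a control box over onto its face plate

## Robot

A 6-joint arm with a two-finger parallel gripper is mounted at the origin on the work surface. World frame = base frame: x ahead of the robot, y to its left, z up, the work surface at z = 0. Lengths are in m, angles in rad, forces in N, time in s.
With the tool pointing down it reaches from about 0.4 to 0.825 m from the base axis. Payload 7 kg.
Tool frame: the origin (TCP) lies at the very end of the fingers, on their centre line; the grasp point (between the pads) lies 19 mm behind it (arm.pinch_z is the x of the grasp point in the tool frame, in m); x points along the fingers, z is the direction in which the jaws open and shut, and the axes are right-handed (so a half turn about x gives the same grasp; the last joint's range is limited). The gripper opens to 88 mm and grips with 3 to 60 N. Pads are 19 mm wide; open, the fingers measure 130 mm over their backs; the gripper's body (78 mm by 193 mm) begins 47 mm behind the grasp point.
Start: joints at [-0.919, 0.359, 0.012, 0, -1.224, -0.288], TCP at [0.24, -0.631, 0.197] pointing down, gripper open.
Joint ranges: [-3.07, 3.07], [-1.43, 2.12], [-1.02, 1.25], [-3.03, 1.67], [-3.05, -0], [-3.03, 3.03]. Speed limits (rad/s): [2.39, 2.39, 3.01, 3.14, 3.14, 3.14].

## Interface

Orientations are given as a unit quaternion [w, x, y, z].
In Python, from cell import arm gives the robot as it stands. The module is installed in compiled form; this text tells all that it offers.
- The arm moves only by the tool play_rows, never from a script. Its argument "rows" is a list of rows, each an object of numbers: "x", "y", "z": the shift along the tool's x, y, z in cm; "wx", "wy", "wz": the turn, a rotation vector about the tool's x, y, z in degrees; "fingers": the opening, from -1 (shut) to 1 (fully open). In form: [{"x": .., "y": .., "z": .., "wx": .., "wy": .., "wz": .., "fingers": ..}, ...]. A call has 1 to 20 rows; each row shifts and turns the commanded pose from where the row before left it, along the tool's axes as they then stand; what a row does not reach is not made up. A row lasts 1/8 s, in which the tool goes at most 62.5 mm and 10.7 degrees, less where a joint would pass 70% of its speed; a pose out of reach is approached as far as the arm can. A call with a gripper value outside its range is refused whole. The fingers move at their own pace and stop on an object; "grip_force" is the grip in N (left out, the last holds). Time passes only in rows, so rows that do not move let the fingers close. It gives the time, the measured TCP pose, the force and the opening at its end, in the units of the state.
- arm.sense(): the state, without advancing time (a new reading comes with each control period).
- arm.camera(name): name is "scene" or "top" or "wrist"; returns a dict with "color" (400x640x3 uint8, red, green, blue), "fx", "fy", "cx", "cy" (pixels), "k1" (the pictures are not rectified: a ray, as slopes to the right and down, at radius r is drawn at 1 + k1 r^2 times it, then the intrinsics apply), "R" (3x3) and "t" (3): a world point X has camera coordinates R X + t. Camera axes: x right, y down, z forward; pixel columns grow to the right and rows downward; lengths in m; the calibration is good to about 2 mm. A picture is of the moment at which its call begins. There is no depth.
- arm.finish_job(): hands the job in, once; it reports no verdict.
The state is a dict: "time": time; "q": joint angles; "joint_velocities": joint speeds; "joint_torque": joint torques, N m; "position": TCP position; "tcp_rot": TCP orientation; "ft_force": force on the tool from outside, world axes, zero at the start; "wrist_torque": the same for the moment, N m; "grip_width": finger opening in m.
Only numpy, scipy, OpenCV 4.12 (cv2) and the standard library are available. Lean on these libraries where they do the work, as an engineer would, in place of code of your own. Each camera call takes 0.05 s, during which the arm holds its last target.

## Task

Two turn-over frames stand on the galley counter. Only one of them still has its stack with the thin metal face plate lying on top of the white control box: take that frame's black bar and swing it up and right over to the far side, half a turn to its stop, so that the stack is inverted as one and the box lies upside down on its face plate, then let go. The other frame's box already lies on its plate: leave that frame alone.

Things in the scene. Friction and masses are not known exactly. Their poses are not given: they have to be found in the camera images.
- bar_todo (a point): Centre of the black grip bar (12 mm thick, 79 mm long between two side arms, fixed to the carriage, so it must slip round in the fingers) of the frame to turn; 100 mm above the counter. y: along the bar. x: from bar to the fixed level axle, parallel, 105 mm away. z: up at first, down once turned. Stop to stop is half a turn, bar rising over the axle to the far side; 1 to 4 N at the bar.
- box_mid (a point): Centre of the white box (100 x 70 x 32 mm, 3 mm walls) lying loose, with 3 mm play, in that frame's steel carriage, whose pocket has its open mouth 51 mm from the bar's axis. The carriage is nearly balanced and hangs between two posts 110 mm high, 124 mm over their outsides, on a base 150 x 150 x 12 mm. z points out of the box's open side: up at first, down once turned over.
- plate_mid (a point): Centre of the aluminium face plate, 100 x 70 x 4 mm with one 41 mm dial hole, lying loose at first on the open side of that box in the same carriage, 18 mm above the box's centre. z: up at first, down once turned over.
- bar_done (a point): Centre of the grip bar (same sizes and axes) of the second, identical frame, in which the box already lies upside down on top of its face plate. It must stay as it is.
There are look-alikes about, which are no part of the job. Leave any green or orange look-alike of the part that bears box_mid alone.

How it is judged:
By the outcome, as a careful person would: the job done as asked, in the order asked, and still so for the second after the job is handed in, with the robot touching nothing.
It also fails if it takes over 43 s, if anything falls off the work surface, if the arm or the gripper's body presses on something with over 40 N, if the wrist force passes 120 N, or if a joint passes its speed limit or range.

## Working session

There is one attempt and no reset: what is moved stays moved. The work goes in short steps, Python scripts to look and compute and a tool call to move; the robot and the scene stay as the last step left them, time stands still between calls to the robot, and variables do not carry over. Pictures are saved under pics/ and viewed, and the job is handed in when it is done.

Besides the shell and the picture viewer there is one more tool, called after "Emit:" in YAML: its name, and indented under it one key for each argument. play_rows: Moves the arm, as the interface text tells. Its arguments: {"type":"object","properties":{"rows":{"type":"array"},"grip_force":{"type":"number"}},"required":["rows"]}

```bash
mkdir -p pics; cat > h.py <<'E'
import numpy as np, cv2
from cell import arm
def snap(n,f):
    c=arm.camera(n); cv2.imwrite(f'pics/{f}.png',c['color'][:,:,::-1]); np.savez(f'pics/{f}.npz',**{k:np.array(v) for k,v in c.items()}); return c
def load(f): return dict(np.load(f'pics/{f}.npz'))
def K(c): return np.array([[c['fx'],0,c['cx']],[0,c['fy'],c['cy']],[0,0,1]],float)
def D(c): return np.array([float(c['k1']),0,0,0])
def proj(c,P):
    Xc=np.atleast_2d(P)@c['R'].T+c['t']; s=Xc[:,:2]/Xc[:,2:]
    r2=(s**2).sum(1,keepdims=True); s=s*(1+c['k1']*r2)
    return s*[c['fx'],c['fy']]+[c['cx'],c['cy']]
def ray(c,u,v):
    p=cv2.undistortPoints(np.array([[[u,v]]],float),K(c),D(c))[0,0]
    d=c['R'].T@np.array([p[0],p[1],1]); o=-c['R'].T@c['t']; return o,d/np.linalg.norm(d)
def atz(c,u,v,z):
    o,d=ray(c,u,v); return o+d*(z-o[2])/d[2]
def tri(l):
    A=0;b=0
    for c,u,v in l:
        o,d=ray(c,u,v); M=np.eye(3)-np.outer(d,d); A=A+M; b=b+M@o
    X=np.linalg.solve(A,b); return X,[np.linalg.norm(np.cross(X-ray(c,u,v)[0],ray(c,u,v)[1])) for c,u,v in l]
E
python3 -c "
from h import *
for n in ['scene','top','wrist']:
    c=snap(n,n+'0'); print(n,c['fx'],c['k1'],-c['R'].T@c['t'])
print(arm.sense(),arm.pinch_z)"
```

```text
scene 419.3043943966417 -0.05774304971017154 [ 0.9611443  -0.38760882  0.96672021]
top 366.9090503064734 -0.03905986980027147 [ 0.45885254 -0.09897251  0.83760345]
wrist 359.27496930606395 0.0030395161698316725 [ 0.16559622 -0.65979789  0.38216283]
{'time': 0.15, 'q': array([-9.18899560e-01,  3.59216169e-01,  1.12641778e-02, -2.58017938e-04,
       -1.22412058e+00, -2.88110122e-01]), 'joint_velocities': array([ 0.0005583 , -0.00164874,  0.00200358,  0.00390874,  0.00031662,
        0.00057762]), 'joint_torque': array([-1.09366953e-03, -5.83274317e+01,  2.93290704e+01,  7.00129464e+00,
        8.77157960e-03, -1.02381509e-04]), 'position': array([ 0.24000131, -0.63044251,  0.1967391 ]), 'tcp_rot': array([ 0.40155248, -0.58177738,  0.40110946,  0.58258209]), 'ft_force': array([-0.05253266,  0.90986277, -0.62837333]), 'wrist_torque': array([ 0.03939411,  0.0183872 , -0.02329129]), 'grip_width': 0.08760209496236748} -0.0188
```

View pics/scene0.png

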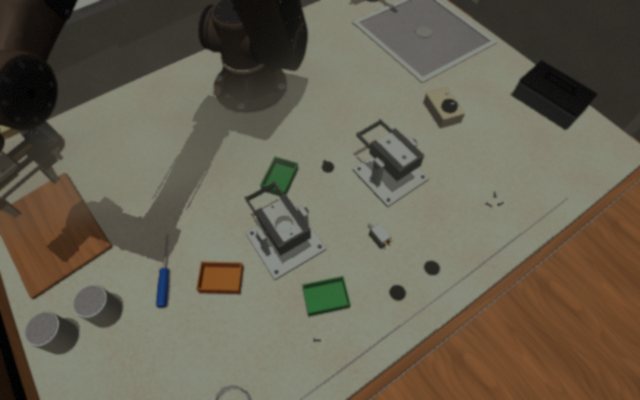

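View pics/top0.png

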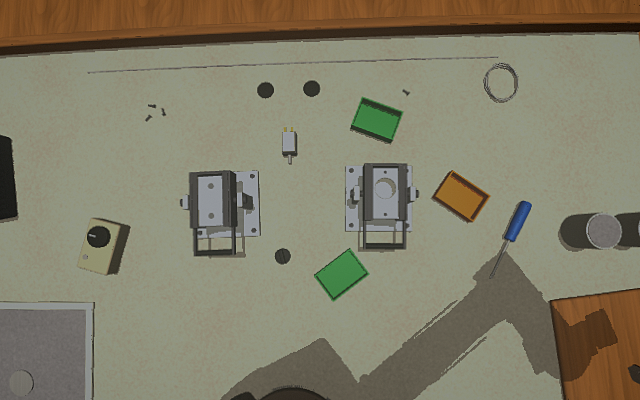

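View pics/wrist0.png

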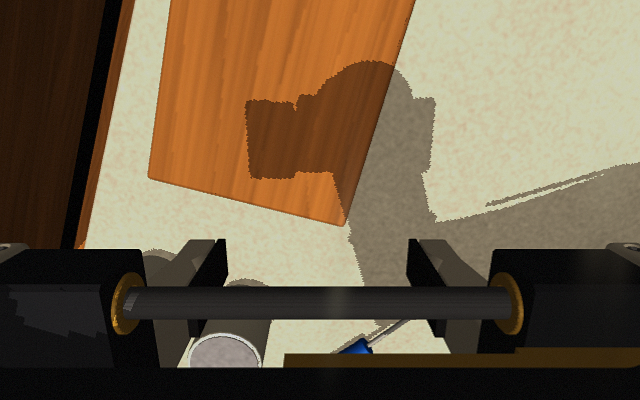

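```bash
python3 -c "
import cv2
a=cv2.imread('pics/top0.png'); s=cv2.imread('pics/scene0.png')
import numpy as np
f=lambda i,x,y,w,h,k: cv2.resize(i[y:y+h,x:x+w],None,fx=k,fy=k,interpolation=2)
cv2.imwrite('pics/ct.png',np.hstack([f(a,172,155,100,110,4),f(a,335,155,100,110,4)]))
cv2.imwrite('pics/cs.png',np.hstack([f(s,340,110,100,110,4),f(s,235,175,100,110,4)]))"
```

```text
(no output)
```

View pics/ct.png

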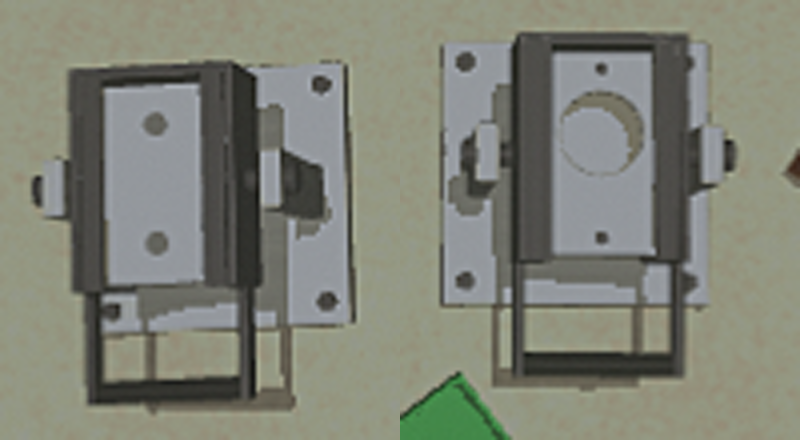

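View pics/cs.png

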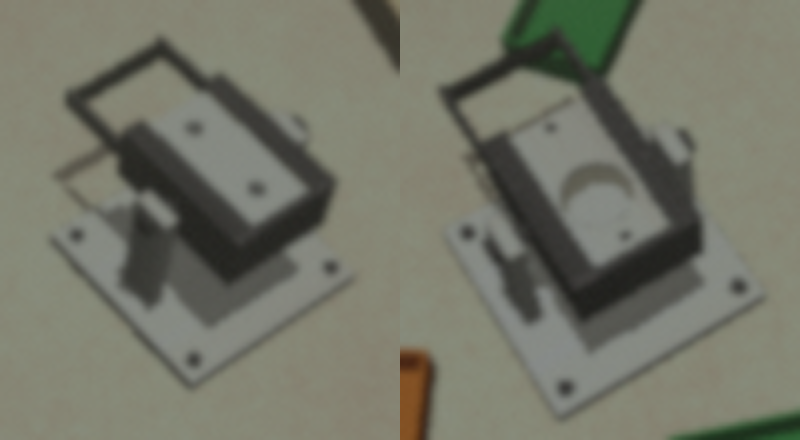

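```bash
python3 -c "
from h import *
t=load('top0');s=load('scene0')
for p in [(364.5,245.5),(405.5,245.8)]: print('z=.1',atz(t,*p,.1))
for p in [(246.5,198),(275,183.5)]: print('z=.1 sc',atz(s,*p,.1))
print('axles',[tri([(t,a,b)])[0] if 0 else atz(t,a,b,.1) for a,b in [(353,194),(417,194)]])
# base corners z=.012
for p in [(345.7,165.7),(345.7,231),(412,165.5),(411.5,231)]: print('base',atz(t,*p,.012))
for p in [(246.5,233),(275.5,276),(326,248.5)]: print('base sc',atz(s,*p,.012))
print('todo bar d',[atz(t,172+a/4,155+b/4,.1) for a,b in [(95,390),(250,390)]])
"
```

```text
z=.1 [ 0.43142167 -0.16035808  0.1       ]
z=.1 [ 0.42917507 -0.24171431  0.1       ]
z=.1 sc [ 0.42781727 -0.23768759  0.1       ]
z=.1 sc [ 0.43155547 -0.15895326  0.1       ]
axles [array([ 0.53507525, -0.14024332,  0.1       ]), array([ 0.53212072, -0.26871495,  0.1       ])]
base [ 0.60923595 -0.13037684  0.012     ]
base [ 0.46125873 -0.12660738  0.012     ]
base [ 0.60599906 -0.28045337  0.012     ]
base [ 0.45818432 -0.27332062  0.012     ]
base sc [ 0.46440937 -0.27401183  0.012     ]
base sc [ 0.60452934 -0.27372587  0.012     ]
base sc [ 0.61447404 -0.13251124  0.012     ]
todo bar d [array([0.42330542, 0.18081075, 0.1       ]), array([0.42211737, 0.10113745, 0.1       ])]
```

```bash
cat >> h.py <<'E'
from scipy.spatial.transform import Rotation as Ro
def pose():
    s=arm.sense(); q=s['tcp_rot']; return s['position'],Ro.from_quat([q[1],q[2],q[3],q[0]]),s
XF=np.array([1,-.024,0])/np.hypot(1,.024)
def delta(Pt,sgn=1):
    p,R,s=pose()
    z=sgn*XF; x=np.array([0,0,-1.]); y=np.cross(z,x)
    Rt=Ro.from_matrix(np.c_[x,y,z])
    return R.inv().apply(np.array(Pt)-p)*100,(R.inv()*Rt).as_rotvec(degrees=True)
E
python3 -c "
from h import *
p,R,s=pose(); print(R.as_matrix().round(3))
for g in (1,-1): print(delta([.4295,-.201,.18],g))"
```

```text
[[-0.001 -0.935 -0.356]
 [ 0.001 -0.356  0.935]
 [-1.     0.     0.001]]
(array([  1.7127815 , -32.98723949,  33.3918645 ]), array([ 1.12213224e+02,  4.14222264e-02, -7.74247572e-02]))
(array([  1.7127815 , -32.98723949,  33.3918645 ]), array([-6.77867477e+01,  6.96206022e-02,  3.72470054e-02]))
```

Emit:
play_rows:
  rows:
    - {"fingers":-0.1,"y":-3,"z":3}
    - {"fingers":-0.1,"y":-3,"z":3}
    - {"fingers":-0.1,"y":-3,"z":3}
    - {"fingers":-0.1,"y":-3,"z":3}
    - {"fingers":-0.1,"y":-3,"z":3}
    - {"fingers":-0.1,"y":-3,"z":3}
    - {"fingers":-0.1,"y":-3,"z":3}
    - {"fingers":-0.1,"y":-3,"z":3}
    - {"fingers":-0.1,"y":-3,"z":3}
    - {"fingers":-0.1,"y":-3,"z":3.2}
    - {"fingers":-0.1,"y":-3,"z":3.2}
    - {"fingers":-0.1,"wx":-9.7}
    - {"fingers":-0.1,"wx":-9.7}
    - {"fingers":-0.1,"wx":-9.7}
    - {"fingers":-0.1,"wx":-9.7}
    - {"fingers":-0.1,"wx":-9.7}
    - {"fingers":-0.1,"wx":-9.7}
    - {"fingers":-0.1,"wx":-9.6}
    - {"fingers":-0.1}
  grip_force: 25

```text
invalid input at $.rows[0]: expected keys x, y, z, wx, wy, wz, fingers
```

```bash
python3 -c "
from h import *
for n in ['scene','top','wrist']: snap(n,n+'1')
p,R,s=pose(); print(p,s['grip_width'],s['q'],s['time'],delta([.4295,-.201,.081],-1))
a=cv2.imread('pics/wrist1.png');b=cv2.imread('pics/scene1.png')[130:280,180:400]
cv2.imwrite('pics/c1.png',cv2.resize(b,None,fx=3.5,fy=3.5,interpolation=2))"
```

```text
[ 0.24011558 -0.63067998  0.19714119] 0.08769835385930991 [-9.18894654e-01  3.58914102e-01  1.16778460e-02 -1.10727085e-04
 -1.22408813e+00 -2.88091016e-01] 0.3 (array([ 11.63036929, -32.98784967,  33.41163641]), array([-6.77825057e+01,  2.87376501e-02,  1.56285813e-02]))
```

View pics/wrist1.png

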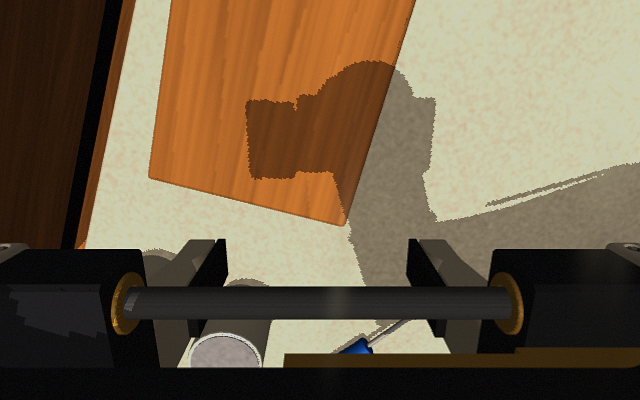

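View pics/c1.png

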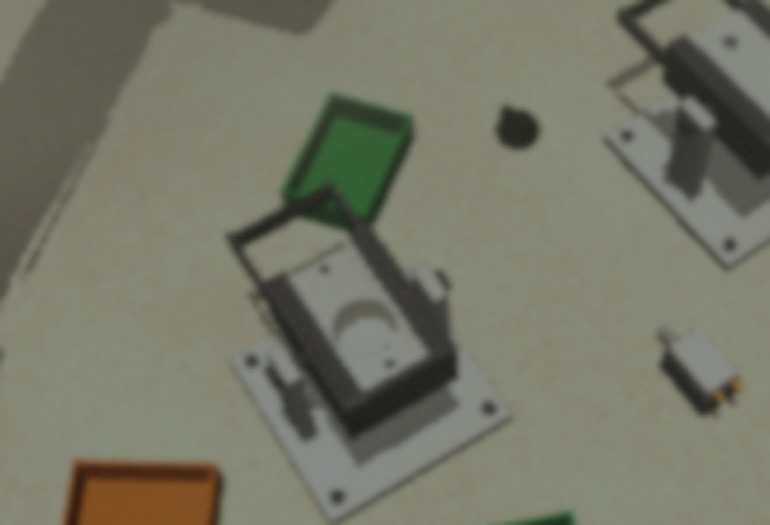

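The call was refused because every row needs all the keys, so the arm has not moved. The pictures are unchanged: on the right-hand frame the plate with its dial hole lies on top.

Emit:
play_rows:
  rows:
    - {"x":0,"y":-3,"z":3,"wx":0,"wy":0,"wz":0,"fingers":-0.1}
    - {"x":0,"y":-3,"z":3,"wx":0,"wy":0,"wz":0,"fingers":-0.1}
    - {"x":0,"y":-3,"z":3,"wx":0,"wy":0,"wz":0,"fingers":-0.1}
    - {"x":0,"y":-3,"z":3,"wx":0,"wy":0,"wz":0,"fingers":-0.1}
    - {"x":0,"y":-3,"z":3,"wx":0,"wy":0,"wz":0,"fingers":-0.1}
    - {"x":0,"y":-3,"z":3,"wx":0,"wy":0,"wz":0,"fingers":-0.1}
    - {"x":0,"y":-3,"z":3,"wx":0,"wy":0,"wz":0,"fingers":-0.1}
    - {"x":0,"y":-3,"z":3,"wx":0,"wy":0,"wz":0,"fingers":-0.1}
    - {"x":0,"y":-3,"z":3,"wx":0,"wy":0,"wz":0,"fingers":-0.1}
    - {"x":0,"y":-3,"z":3.2,"wx":0,"wy":0,"wz":0,"fingers":-0.1}
    - {"x":0,"y":-3,"z":3.2,"wx":0,"wy":0,"wz":0,"fingers":-0.1}
    - {"x":0,"y":0,"z":0,"wx":-9.7,"wy":0,"wz":0,"fingers":-0.1}
    - {"x":0,"y":0,"z":0,"wx":-9.7,"wy":0,"wz":0,"fingers":-0.1}
    - {"x":0,"y":0,"z":0,"wx":-9.7,"wy":0,"wz":0,"fingers":-0.1}
    - {"x":0,"y":0,"z":0,"wx":-9.7,"wy":0,"wz":0,"fingers":-0.1}
    - {"x":0,"y":0,"z":0,"wx":-9.7,"wy":0,"wz":0,"fingers":-0.1}
    - {"x":0,"y":0,"z":0,"wx":-9.7,"wy":0,"wz":0,"fingers":-0.1}
    - {"x":0,"y":0,"z":0,"wx":-9.6,"wy":0,"wz":0,"fingers":-0.1}
    - {"x":0,"y":0,"z":0,"wx":0,"wy":0,"wz":0,"fingers":-0.1}
  grip_force: 25

```text
time: 2.68
position: [0.4297, -0.2012, 0.1976]
tcp_rot: [-0.009, 0.707, -0.009, -0.707]
ft_force: [-0.3, -0.3, 1.1]
grip_width: 0.0392
```

```bash
python3 -c "
from h import *
for n in ['scene','wrist']: snap(n,n+'2')
p,R,s=pose(); print(p,s['grip_width'],s['q'],s['time'],delta([.4295,-.201,.081],-1))
b=cv2.imread('pics/scene2.png')[100:280,160:400]
cv2.imwrite('pics/c2.png',cv2.resize(b,None,fx=3.3,fy=3.3,interpolation=2))"
```

```text
[ 0.42966221 -0.20124749  0.19749495] 0.03947997186405495 [-2.19088446e-02  2.26335729e-02 -4.12932042e-01 -3.64632033e-05
 -1.13512947e+00 -5.70772260e-03] 2.775 (array([11.64949358, -0.02389932,  0.01807615]), array([-0.20835954, -0.00579333,  0.00191667]))
```

View pics/wrist2.png

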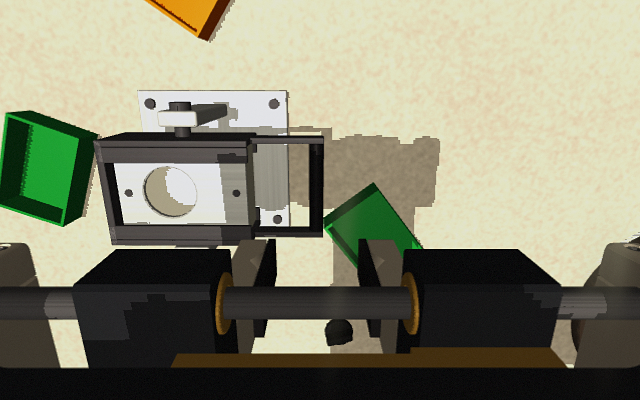

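View pics/c2.png

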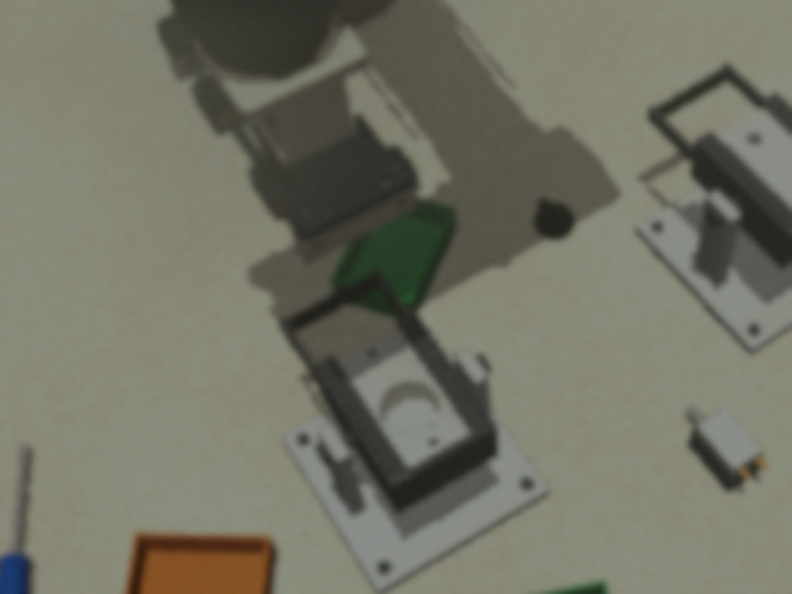

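```bash
python3 -c "
from h import *
c=load('wrist2')
for u,v in [(316,142),(316,231)]: print(atz(c,u,v,.1))
print(-c['R'].T@c['t'])
for u,v in [(287,91),(137,91),(289,226)]: print(atz(c,u,v,.012))
"
```

```text
[ 0.43074571 -0.23775693  0.1       ]
[ 0.4328831  -0.16179808  0.1       ]
[ 0.42864797 -0.28257366  0.38306033]
[ 0.45874474 -0.27529485  0.012     ]
[ 0.60752786 -0.27931733  0.012     ]
[ 0.46405152 -0.13107795  0.012     ]
```

Emit:
play_rows:
  rows:
    - {"x":2.5,"y":0,"z":-0.1,"wx":0,"wy":0,"wz":0,"fingers":-0.1}
    - {"x":2.5,"y":0,"z":0,"wx":0,"wy":0,"wz":0,"fingers":-0.1}
    - {"x":2.5,"y":0,"z":0,"wx":0,"wy":0,"wz":0,"fingers":-0.1}
    - {"x":1.7,"y":0,"z":0,"wx":0,"wy":0,"wz":0,"fingers":-0.1}
    - {"x":1.4,"y":0,"z":0,"wx":0,"wy":0,"wz":0,"fingers":-0.1}
    - {"x":1.0,"y":0,"z":0,"wx":0,"wy":0,"wz":0,"fingers":-0.1}
    - {"x":0,"y":0,"z":0,"wx":0,"wy":0,"wz":0,"fingers":-0.1}
    - {"x":0,"y":0,"z":0,"wx":0,"wy":0,"wz":0,"fingers":-1}
    - {"x":0,"y":0,"z":0,"wx":0,"wy":0,"wz":0,"fingers":-1}
    - {"x":0,"y":0,"z":0,"wx":0,"wy":0,"wz":0,"fingers":-1}
    - {"x":0,"y":0,"z":0,"wx":0,"wy":0,"wz":0,"fingers":-1}
  grip_force: 20

```text
time: 4.15
position: [0.4308, -0.2013, 0.0817]
tcp_rot: [-0.008, 0.707, -0.008, -0.707]
ft_force: [0.1, 0.6, -0.5]
grip_width: 0.0051
```

```bash
python3 -c "
from h import *
for n in ['scene']: snap(n,n+'3')
p,R,s=pose(); print(p,s['grip_width'],s['ft_force'],s['wrist_torque'],s['time'])
b=cv2.imread('pics/scene3.png')[100:280,160:400]
cv2.imwrite('pics/c3.png',cv2.resize(b,None,fx=3.3,fy=3.3,interpolation=2))"
```

```text
[ 0.43078621 -0.2012751   0.08160431] 0.0023134101692881795 [ 0.82168956  0.22247755 -0.16597435] [0.01688595 0.11515713 0.00168439] 4.2
```

View pics/c3.png

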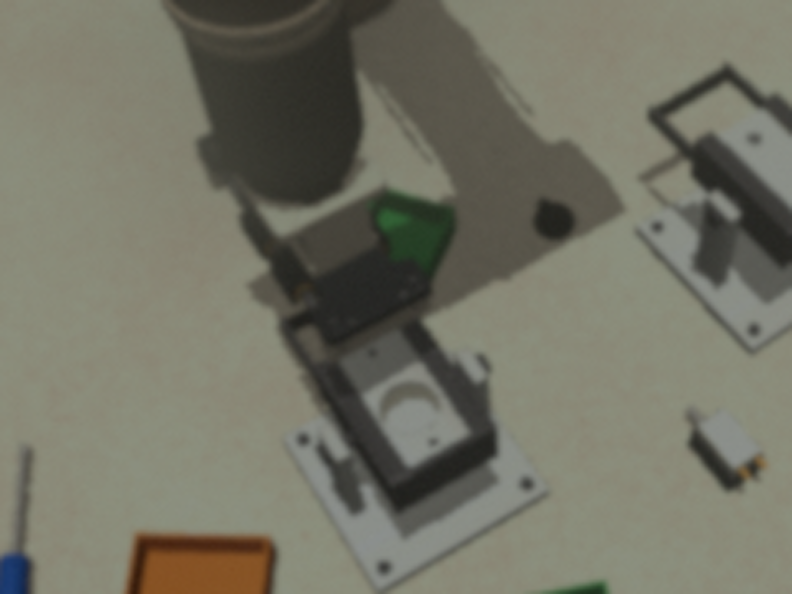

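```bash
python3 -c "
from h import *
snap('wrist','wrist4');snap('top','top4')
p,R,s=pose(); print(p,s['grip_width'],s['ft_force'],s['time'])
b=cv2.imread('pics/top4.png')[150:300,320:480]
cv2.imwrite('pics/c4.png',cv2.resize(b,None,fx=4,fy=4,interpolation=2))"
```

```text
[ 0.43073677 -0.20126524  0.0815275 ] 0.0007607845856103767 [-0.30779911  0.08664334  0.14824098] 4.3
```

View pics/wrist4.png

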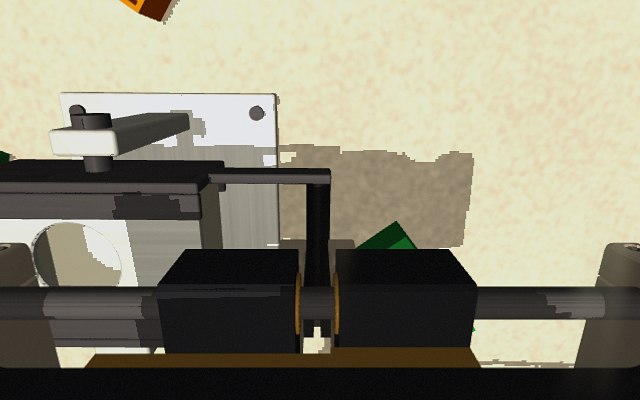

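View pics/c4.png

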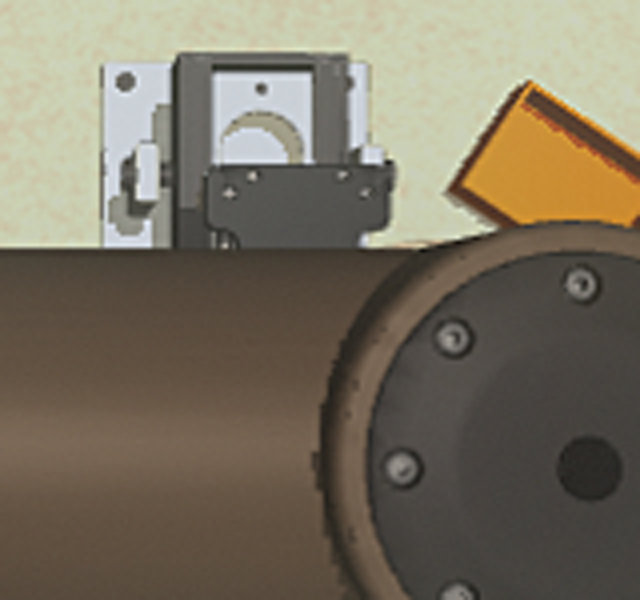

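```bash
python3 -c "
from h import *
c=load('wrist4');b=cv2.imread('pics/wrist4.png')[160:360,220:420]
print(proj(c,np.array([[.4308,-.2013,.0815],[.4308,-.2013,.1005],[.4308,-.2398,.1],[.4308,-.161,.1]])))
cv2.imwrite('pics/c5.png',cv2.resize(np.clip(b.astype(float)*2.2,0,255).astype(np.uint8),None,fx=3,fy=3,interpolation=2))"
```

```text
[[319.20240955 234.40579917]
 [319.40419363 249.44267341]
 [317.66045345 176.01272984]
 [321.00089234 316.30509104]]
```

View pics/c5.png

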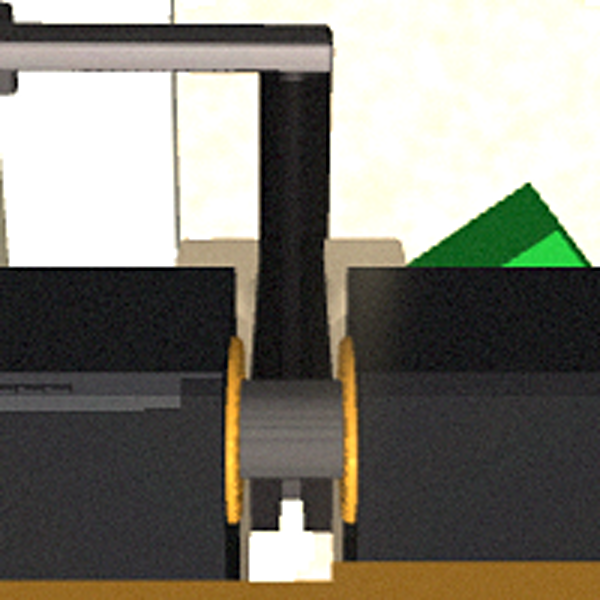

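```bash
python3 -c "
from h import *
b=cv2.imread('pics/wrist4.png')[230:345,280:360]
g=(255*(b/255.)**.45).astype(np.uint8)
cv2.imwrite('pics/c6.png',cv2.resize(g,None,fx=5,fy=5,interpolation=0))
c=load('wrist4');print(c['R'].round(3),c['R']@np.array([.4308,-.2013,.0815])+c['t'])
t=load('top0');s=load('scene0');w=load('wrist2')
print(tri([(t,364.5,245.5),(s,275,183.5),(w,316,231)]));print(tri([(t,405.5,245.8),(s,246.5,198),(w,316,142)]))
b=cv2.imread('pics/scene3.png')[170:230,235:305]
g=(255*(b/255.)**.6).astype(np.uint8)
cv2.imwrite('pics/c7.png',cv2.resize(g,None,fx=9,fy=9,interpolation=2))
print(proj(s,np.array([[.4305,-.2,.1],[.4305,-.2,.08],[.4315,-.16,.1]])))
"
```

```text
[[-1.     0.024 -0.001]
 [ 0.022  0.954  0.298]
 [ 0.008  0.297 -0.955]] [0.00139621 0.02239752 0.20142478]
(array([ 0.43203452, -0.16032011,  0.09990594]), [np.float64(0.0006174724888206727), np.float64(0.0013747254383889706), np.float64(0.0015762467549856245)])
(array([ 0.43045502, -0.239291  ,  0.10593231]), [np.float64(0.0016218386791325963), np.float64(0.001079020744509304), np.float64(0.000636939039108936)])
[[260.46036681 191.24274258]
 [261.4619651  195.51753736]
 [274.6268626  183.6874307 ]]
```

View pics/c6.png

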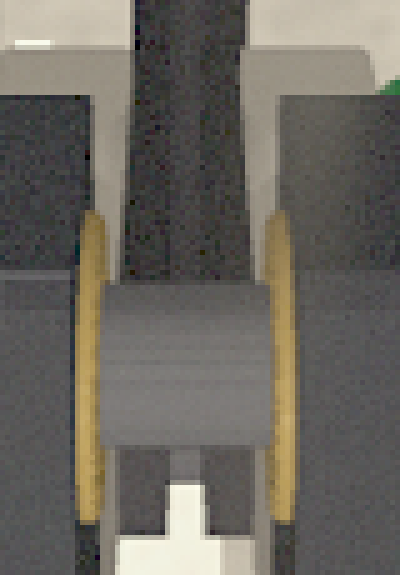

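View pics/c7.png

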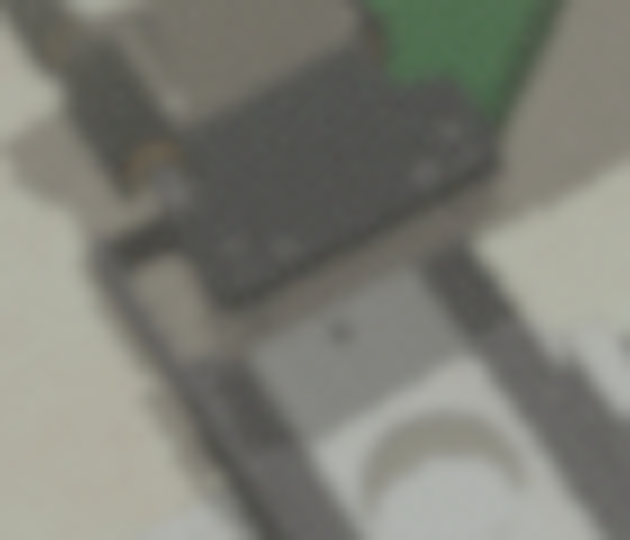

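Emit:
play_rows:
  rows:
    - {"x":0,"y":0,"z":0,"wx":0,"wy":0,"wz":0,"fingers":-1}
    - {"x":-0.6,"y":0,"z":0,"wx":0,"wy":0,"wz":0,"fingers":-1}
    - {"x":-0.6,"y":0,"z":0,"wx":0,"wy":0,"wz":0,"fingers":-1}
    - {"x":0,"y":0,"z":0,"wx":0,"wy":0,"wz":0,"fingers":-1}
  grip_force: 20

```text
time: 4.8
position: [0.4313, -0.2013, 0.0942]
tcp_rot: [-0.008, 0.708, -0.008, -0.707]
ft_force: [0.4, 0.1, 0.3]
grip_width: 0.0003
```

```bash
python3 -c "
from h import *
snap('wrist','wrist5')
p,R,s=pose(); print(p,s['grip_width'],s['ft_force'],s['wrist_torque'],s['time'])
b=cv2.imread('pics/wrist5.png')[80:350,130:430]
g=(255*(b/255.)**.6).astype(np.uint8)
cv2.imwrite('pics/c8.png',cv2.resize(g,None,fx=2.2,fy=2.2,interpolation=2))"
```

```text
[ 0.43098526 -0.20127596  0.09386277] 0.0007107275903735293 [ 0.01763756  0.53193159 -0.35470373] [ 0.07594012  0.07214364 -0.01497337] 4.85
```

View pics/c8.png

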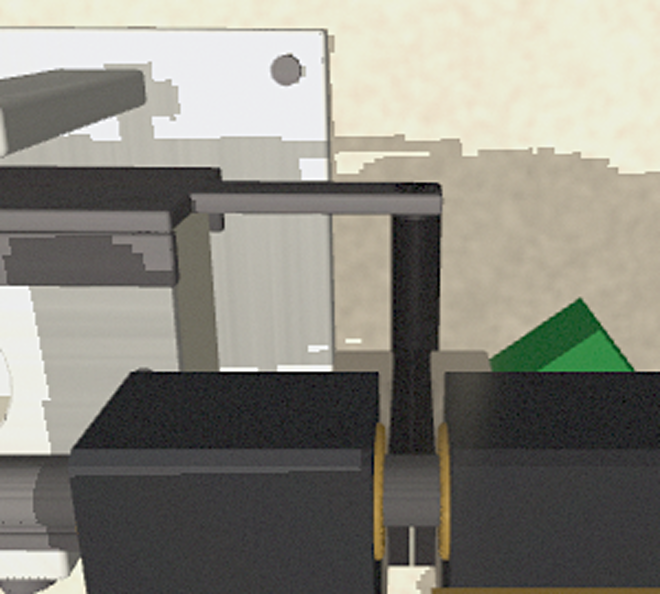

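```bash
python3 -c "
from h import *
s=load('scene0');R=np.array([[-.001,-.935,-.356],[.001,-.356,.935],[-1,0,.001]]);p=np.array([.24,-.6306,.197])
b=cv2.imread('pics/scene0.png')[90:240,0:120]
g=(255*(b/255.)**.6).astype(np.uint8);g=cv2.resize(g,None,fx=4,fy=4,interpolation=2)
for x in (0,-.0188,-.0658):
  for z in (-.044,.044,-.065,.065):
    u=proj(s,p+R@[x,0,z])[0];print(x,z,u);cv2.circle(g,(int(u[0]*4),int((u[1]-90)*4)),3,(0,0,255) if x==0 else (0,255,0),-1)
cv2.imwrite('pics/c9.png',g)
w=load('wrist5');print(proj(w,np.array([[.4308,-.24,.1],[.4308,-.24,.112],[.4308,-.24,.08]])))
w=load('wrist0');print(proj(w,np.array([p+R@[x,y,z] for x in (0,-.019) for y in (-.0095,.0095) for z in (-.044,.044)])))
"
```

```text
0 -0.044 [ 26.94478082 216.90899721]
0 0.044 [ 59.05525187 188.41640211]
0 -0.065 [ 19.02116449 223.99724304]
0 0.065 [ 66.45499874 181.90079272]
-0.0188 -0.044 [ 21.75363328 212.6767978 ]
-0.0188 0.044 [ 54.57470807 183.842012  ]
-0.0188 -0.065 [ 13.65193142 219.85588072]
-0.0188 0.065 [ 62.13510114 177.25365285]
-0.0658 -0.044 [  7.99518112 201.41349846]
-0.0658 0.044 [ 42.71752972 171.69675373]
-0.0658 -0.065 [ -0.58285362 208.82788915]
-0.0658 0.065 [ 50.70765184 164.92201789]
[[318.55963439 169.60250418]
 [318.62344407 175.373995  ]
 [318.46926302 161.42803227]]
[[240.29052441 247.54488976]
 [395.82146665 247.54171828]
 [238.09061081 216.10421684]
 [398.07890648 216.09207008]
 [232.77686367 263.76666538]
 [403.53876159 263.7681344 ]
 [230.11974212 229.66135983]
 [406.26572892 229.65224058]]
```

View pics/c9.png

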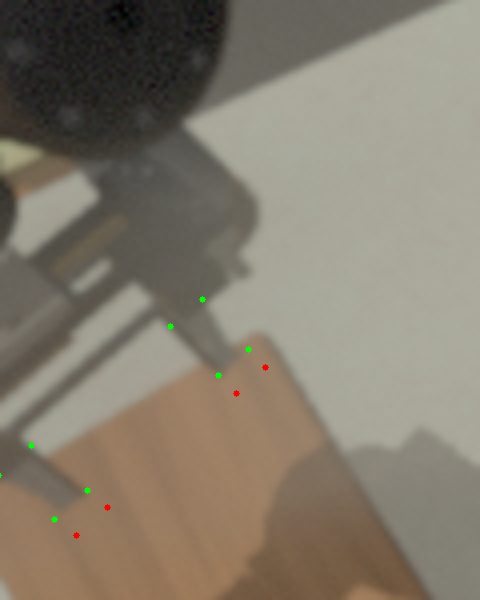

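```bash
python3 -c "
from h import *
b=cv2.imread('pics/wrist0.png')[200:360,140:300]
g=(255*(b/255.)**.5).astype(np.uint8)
g2=(255*(cv2.imread('pics/wrist0.png')[200:360,390:470]/255.)**.5).astype(np.uint8)
cv2.imwrite('pics/c10.png',cv2.resize(np.hstack([g,g2]),None,fx=3.3,fy=3.3,interpolation=0))
"
```

```text
(no output)
```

View pics/c10.png

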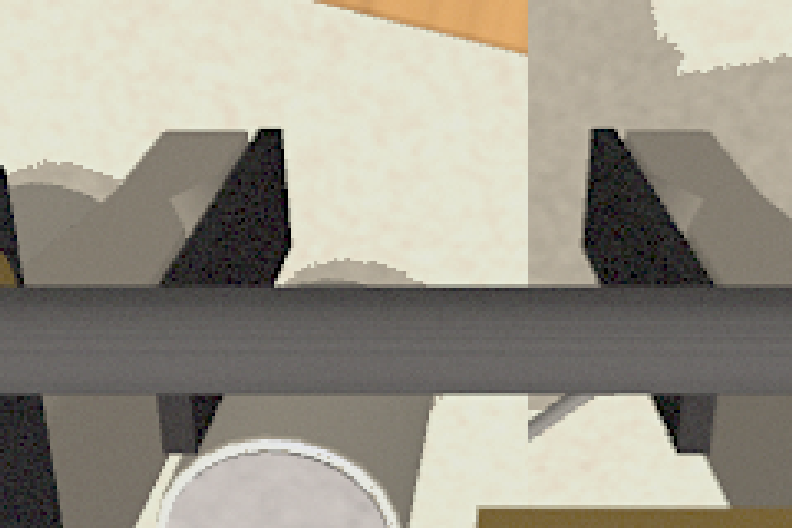

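```bash
python3 -c "
from h import *
s=load('scene0');R=np.array([[-.001,-.935,-.356],[.001,-.356,.935],[-1,0,.001]]);p=np.array([.24,-.6306,.197])
b=cv2.imread('pics/scene0.png')[150:240,0:90]
g=(255*(b/255.)**.6).astype(np.uint8);g=cv2.resize(g,None,fx=8,fy=8,interpolation=2)
for x,c in ((-.02,(0,255,0)),(-.03,(255,0,0))):
  for z in (-.044,.044):
    u=proj(s,np.array([p+R@[x,y,z+e] for y,e in ((-.0095,0),(.0095,0),(.0095,np.sign(z)*.014),(-.0095,np.sign(z)*.014))]))
    cv2.polylines(g,[((u-[0,150])*8).astype(np.int32)],True,c,1)
cv2.imwrite('pics/c11.png',g[:,:720])
"
```

View pics/c11.png

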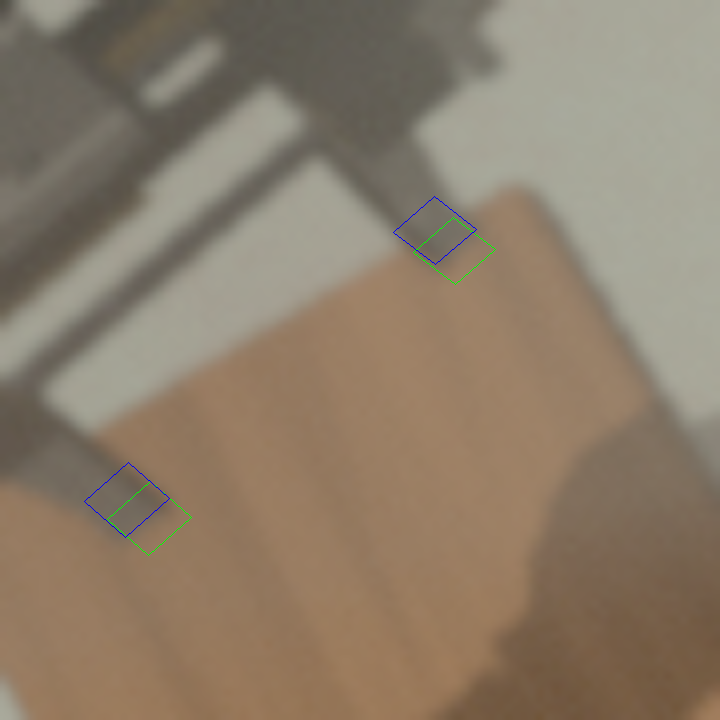

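Emit:
play_rows:
  rows:
    - {"x":-2.5,"y":0,"z":0,"wx":0,"wy":0,"wz":0,"fingers":-0.1}
    - {"x":-2.5,"y":0,"z":0,"wx":0,"wy":0,"wz":0,"fingers":-0.1}
    - {"x":0,"y":0,"z":0,"wx":0,"wy":10,"wz":0,"fingers":-0.1}
    - {"x":0,"y":0,"z":0,"wx":0,"wy":10,"wz":0,"fingers":-0.1}
    - {"x":0,"y":0,"z":0,"wx":0,"wy":0,"wz":0,"fingers":-0.1}
    - {"x":0,"y":0,"z":0,"wx":0,"wy":0,"wz":0,"fingers":-0.1}
  grip_force: 20

```text
time: 5.6
position: [0.4309, -0.2014, 0.1442]
tcp_rot: [-0.007, 0.819, -0.01, -0.573]
ft_force: [0.4, 0.4, 0.5]
grip_width: 0.0395
```

```bash
python3 -c "
from h import *
c=snap('wrist','wrist6')
p,R,s=pose(); print(p,R.as_matrix().round(3),s['grip_width'],s['time'],s['q'].round(2))
bar=np.array([.4308,-.2010,.1])
print('bar in tool',R.inv().apply(bar-p))
b=cv2.imread('pics/wrist6.png')
g=(255*(b/255.)**.6).astype(np.uint8)
for x,col in ((-.02,(0,255,0)),(-.03,(255,0,0))):
  w=s['grip_width']/2
  for z in (-w,w):
    u=proj(c,np.array([p+R.apply([x,y,z]) for y in (-.0095,.0095)])); cv2.line(g,*[tuple(map(int,k.round())) for k in u],col,1)
u=proj(c,np.array([[.4308+.0009,-.161,.1],[.4308-.0009,-.24,.1]])); cv2.line(g,*[tuple(map(int,k.round())) for k in u],(0,0,255),1)
cv2.imwrite('pics/c12.png',cv2.resize(g[60:360,130:510],None,fx=2.1,fy=2,interpolation=2))"
```

```text
[ 0.43160746 -0.2013516   0.14419415] [[ 0.342 -0.023 -0.939]
 [-0.008 -1.     0.022]
 [-0.94   0.    -0.342]] 0.03939062380676 5.65 [-0.02 -0.14 -0.75  0.   -0.6  -0.  ]
bar in tool [ 0.04124208 -0.00034593  0.01590189]
```

View pics/c12.png

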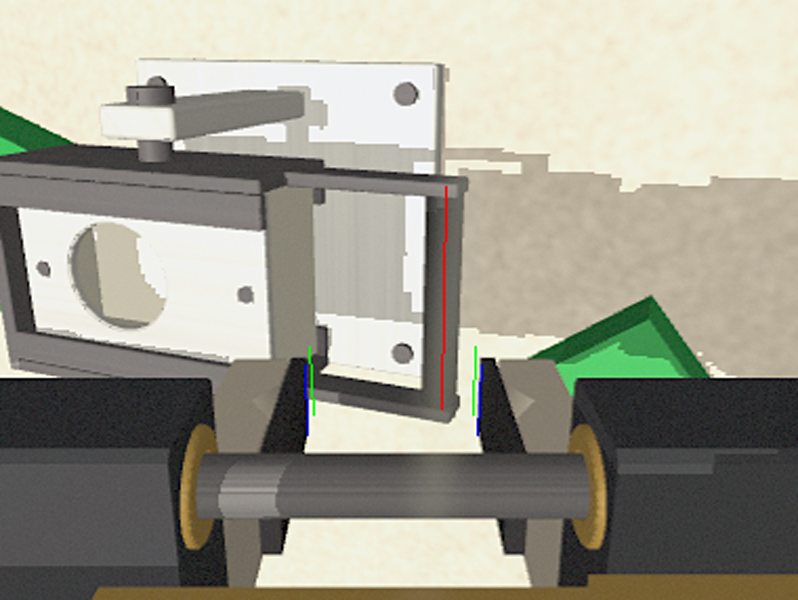

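Emit:
play_rows:
  rows:
    - {"x":0,"y":0,"z":1.6,"wx":0,"wy":0,"wz":0,"fingers":-0.1}
    - {"x":2,"y":0,"z":0,"wx":0,"wy":0,"wz":0,"fingers":-0.1}
    - {"x":2,"y":0,"z":0,"wx":0,"wy":0,"wz":0,"fingers":-0.1}
    - {"x":1.6,"y":0,"z":0,"wx":0,"wy":0,"wz":0,"fingers":-0.1}
    - {"x":1.2,"y":0,"z":0,"wx":0,"wy":0,"wz":0,"fingers":-0.1}
    - {"x":0.9,"y":0,"z":0,"wx":0,"wy":0,"wz":0,"fingers":-0.1}
    - {"x":0.7,"y":0,"z":0,"wx":0,"wy":0,"wz":0,"fingers":-0.1}
    - {"x":0,"y":0,"z":0,"wx":0,"wy":0,"wz":0,"fingers":-0.1}
    - {"x":0,"y":0,"z":0,"wx":0,"wy":0,"wz":0,"fingers":-1}
    - {"x":0,"y":0,"z":0,"wx":0,"wy":0,"wz":0,"fingers":-1}
    - {"x":0,"y":0,"z":0,"wx":0,"wy":0,"wz":0,"fingers":-1}
    - {"x":0,"y":0,"z":0,"wx":0,"wy":0,"wz":0,"fingers":-1}
  grip_force: 20

```text
time: 7.15
position: [0.4452, -0.2016, 0.0597]
tcp_rot: [-0.007, 0.82, -0.01, -0.573]
ft_force: [0.5, 0.4, 1.0]
grip_width: 0.0113
```

```bash
python3 -c "
from h import *
c=snap('wrist','wrist7')
p,R,s=pose(); print(p,s['grip_width'],s['ft_force'],s['wrist_torque'],s['time'],s['q'].round(2))
bar=np.array([.4308,-.2010,.1])
print('bar in tool',R.inv().apply(bar-p))
b=cv2.imread('pics/wrist7.png')
g=(255*(b/255.)**.6).astype(np.uint8)
cv2.imwrite('pics/c13.png',cv2.resize(g[60:360,130:510],None,fx=2.1,fy=2,interpolation=2))"
```

```text
[ 0.44523381 -0.20162724  0.05967345] 0.011438523369773657 [1.2256168  0.61385121 1.01144442] [ 0.07987108  0.595499   -0.01943403] 7.2 [-0.02  0.03 -0.86  0.   -0.34 -0.  ]
bar in tool [-0.0428345  -0.00028303 -0.000291  ]
```

View pics/c13.png

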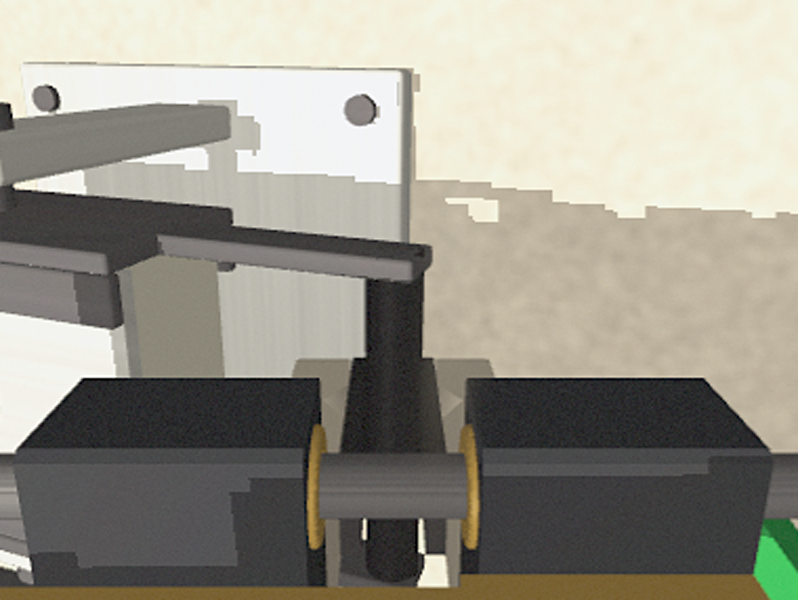

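```bash
cat > sweep.py <<'E'
from h import *
N=36; th=np.radians(np.linspace(0,180,N+1)); ph=np.radians(np.linspace(20,-20,N+1)); r=.105;L=.0430
x=-r*np.cos(th)+L*np.sin(ph); z=r*np.sin(th)-L*np.cos(ph)
for k in range(N):
    dx,dz=x[k+1]-x[k],z[k+1]-z[k]; p=ph[k]
    # tool x=(sin p,-cos p); tool z=(-cos p,-sin p)
    print(k+1,round(100*(dx*np.sin(p)-dz*np.cos(p)),2),round(100*(-dx*np.cos(p)-dz*np.sin(p)),2))
print(40/N)
E
python3 sweep.py
```

```text
1 -0.85 -0.27
2 -0.82 -0.32
3 -0.79 -0.38
4 -0.76 -0.43
5 -0.72 -0.48
6 -0.68 -0.53
7 -0.64 -0.57
8 -0.59 -0.62
9 -0.54 -0.65
10 -0.49 -0.69
11 -0.44 -0.72
12 -0.38 -0.75
13 -0.33 -0.77
14 -0.27 -0.79
15 -0.21 -0.81
16 -0.15 -0.82
17 -0.09 -0.83
18 -0.02 -0.83
19 0.04 -0.83
20 0.1 -0.83
21 0.16 -0.82
22 0.22 -0.8
23 0.28 -0.79
24 0.34 -0.77
25 0.4 -0.74
26 0.45 -0.71
27 0.51 -0.68
28 0.56 -0.64
29 0.6 -0.6
30 0.65 -0.56
31 0.69 -0.52
32 0.73 -0.47
33 0.77 -0.42
34 0.8 -0.36
35 0.83 -0.31
36 0.85 -0.25
1.1111111111111112
```

Emit:
play_rows:
  rows:
    - {"x":-0.85,"y":0,"z":-0.27,"wx":0,"wy":-1.11,"wz":0,"fingers":-1}
    - {"x":-0.82,"y":0,"z":-0.32,"wx":0,"wy":-1.11,"wz":0,"fingers":-1}
    - {"x":-0.79,"y":0,"z":-0.38,"wx":0,"wy":-1.11,"wz":0,"fingers":-1}
    - {"x":-0.76,"y":0,"z":-0.43,"wx":0,"wy":-1.11,"wz":0,"fingers":-1}
    - {"x":-0.72,"y":0,"z":-0.48,"wx":0,"wy":-1.11,"wz":0,"fingers":-1}
    - {"x":-0.68,"y":0,"z":-0.53,"wx":0,"wy":-1.11,"wz":0,"fingers":-1}
    - {"x":-0.64,"y":0,"z":-0.57,"wx":0,"wy":-1.11,"wz":0,"fingers":-1}
    - {"x":-0.59,"y":0,"z":-0.62,"wx":0,"wy":-1.11,"wz":0,"fingers":-1}
  grip_force: 20

```text
time: 8.2
position: [0.459, -0.202, 0.1233]
tcp_rot: [-0.008, 0.77, -0.009, -0.638]
ft_force: [-7.7, -0.1, 1.4]
grip_width: 0.0113
```

```bash
python3 -c "
from h import *
c=snap('scene','scene8')
p,R,s=pose(); print(p,s['grip_width'],s['ft_force'],s['wrist_torque'],s['time'],s['q'].round(2))
print('held bar',p+R.apply([-.043,0,0]))
b=cv2.imread('pics/scene8.png')[100:280,160:400]
cv2.imwrite('pics/c14.png',cv2.resize(b,None,fx=3.3,fy=3.3,interpolation=2))"
```

```text
[ 0.45989799 -0.20215793  0.12429488] 0.01145598333463475 [-11.65591633   2.83160449  11.72681143] [1.10943821 4.61927345 0.14818201] 8.25 [-0.02  0.03 -0.61  0.   -0.75 -0.  ]
held bar [ 0.45193937 -0.20196327  0.16655151]
```

View pics/c14.png

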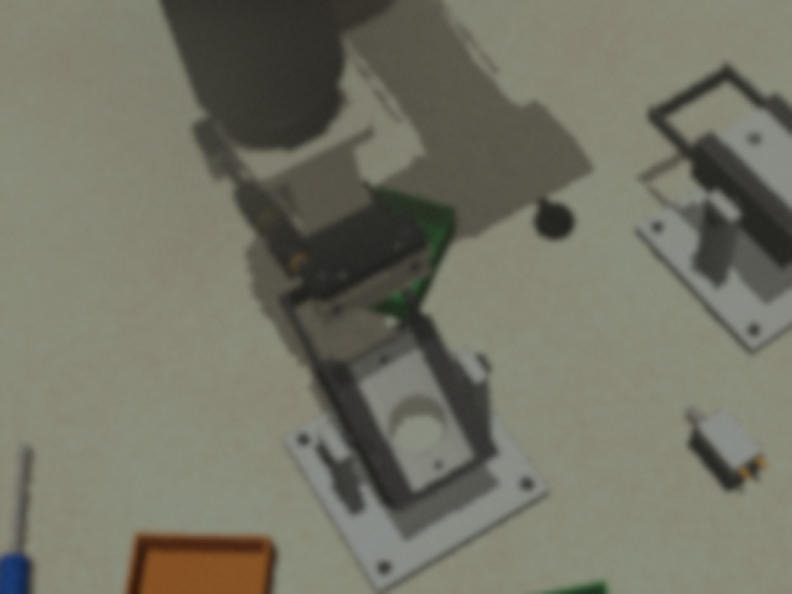

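Emit:
play_rows:
  rows:
    - {"x":-0.6,"y":0,"z":-0.6,"wx":0,"wy":-1.11,"wz":0,"fingers":-1}
    - {"x":-0.55,"y":0,"z":-0.64,"wx":0,"wy":-1.11,"wz":0,"fingers":-1}
    - {"x":-0.44,"y":0,"z":-0.72,"wx":0,"wy":-1.11,"wz":0,"fingers":-1}
    - {"x":-0.38,"y":0,"z":-0.75,"wx":0,"wy":-1.11,"wz":0,"fingers":-1}
    - {"x":-0.33,"y":0,"z":-0.77,"wx":0,"wy":-1.11,"wz":0,"fingers":-1}
    - {"x":-0.27,"y":0,"z":-0.79,"wx":0,"wy":-1.11,"wz":0,"fingers":-1}
  grip_force: 20

```text
time: 9.0
position: [0.499, -0.2034, 0.1561]
tcp_rot: [-0.008, 0.733, -0.009, -0.681]
ft_force: [-3.7, -2.7, 2.6]
grip_width: 0.0114
```

```bash
python3 -c "
from h import *
c=snap('scene','scene9')
p,R,s=pose(); print(p,s['grip_width'],s['ft_force'],s['wrist_torque'],s['time'],s['q'].round(2))
print('held bar',p+R.apply([-.043,0,0]))
b=cv2.imread('pics/scene9.png')[100:280,160:400]
cv2.imwrite('pics/c15.png',cv2.resize(b,None,fx=3.3,fy=3.3,interpolation=2))"
```

```text
[ 0.50078524 -0.20348077  0.15660052] 0.01146749217454932 [-2.31406498 -0.61537367 10.09693188] [ 0.10042054  1.81615379 -0.00289312] 9.05 [-0.02  0.12 -0.4   0.   -0.97 -0.  ]
held bar [ 0.49759886 -0.20336302  0.19948213]
```

View pics/c15.png

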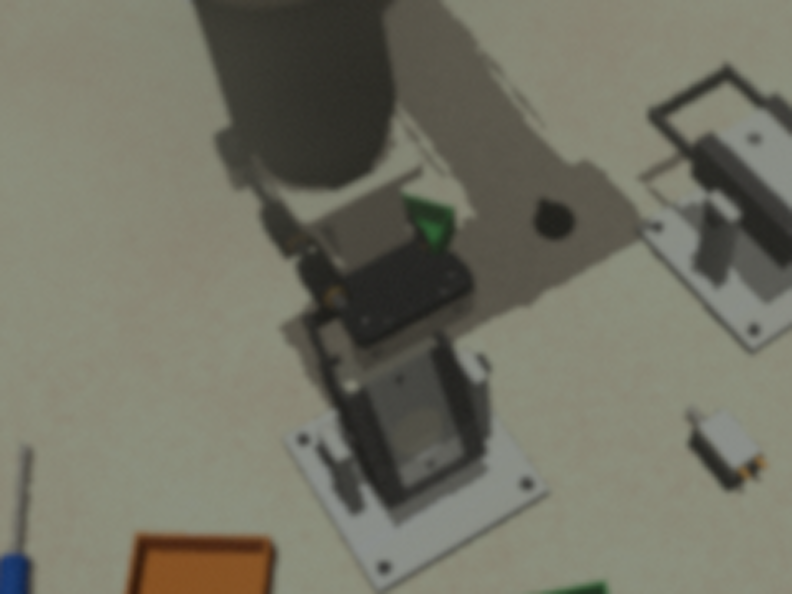

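Emit:
play_rows:
  rows:
    - {"x":-0.28,"y":0,"z":-0.79,"wx":0,"wy":-1.11,"wz":0,"fingers":-1}
    - {"x":-0.18,"y":0,"z":-0.81,"wx":0,"wy":-1.11,"wz":0,"fingers":-1}
    - {"x":-0.09,"y":0,"z":-0.83,"wx":0,"wy":-1.11,"wz":0,"fingers":-1}
    - {"x":-0.02,"y":0,"z":-0.83,"wx":0,"wy":-1.11,"wz":0,"fingers":-1}
    - {"x":0.04,"y":0,"z":-0.83,"wx":0,"wy":-1.11,"wz":0,"fingers":-1}
    - {"x":0.1,"y":0,"z":-0.83,"wx":0,"wy":-1.11,"wz":0,"fingers":-1}
    - {"x":0.16,"y":0,"z":-0.82,"wx":0,"wy":-1.11,"wz":0,"fingers":-1}
    - {"x":0.22,"y":0,"z":-0.8,"wx":0,"wy":-1.11,"wz":0,"fingers":-1}
    - {"x":0.28,"y":0,"z":-0.79,"wx":0,"wy":-1.11,"wz":0,"fingers":-1}
    - {"x":0.34,"y":0,"z":-0.77,"wx":0,"wy":-1.11,"wz":0,"fingers":-1}
  grip_force: 20

```text
time: 10.3
position: [0.581, -0.2053, 0.1496]
tcp_rot: [0.009, -0.664, 0.008, 0.747]
ft_force: [-3.3, -5.2, 2.9]
grip_width: 0.0109
```

```bash
python3 -c "
from h import *
c=snap('scene','scene10')
p,R,s=pose(); print(p,s['grip_width'],s['ft_force'],s['wrist_torque'],s['time'],s['q'].round(2))
print('held bar',p+R.apply([-.043,0,0]))
b=cv2.imread('pics/scene10.png')[100:280,160:400]
cv2.imwrite('pics/c16.png',cv2.resize(b,None,fx=3.3,fy=3.3,interpolation=2))"
```

```text
[ 0.58226641 -0.20533327  0.14875373] 0.011019631342483125 [ 0.67858721 -4.82704825  2.84446164] [-1.66088079 -0.14281216  0.13831558] 10.35 [-0.02  0.37 -0.09  0.   -1.23 -0.  ]
held bar [ 0.58732677 -0.20540987  0.19145487]
```

View pics/c16.png

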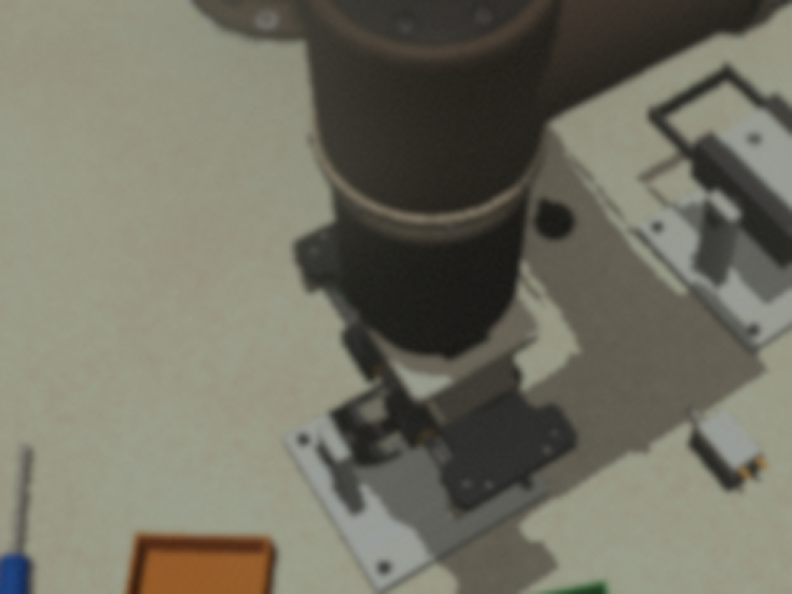

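Emit:
play_rows:
  rows:
    - {"x":0.4,"y":0.05,"z":-0.74,"wx":0,"wy":-1.11,"wz":0,"fingers":-1}
    - {"x":0.45,"y":0.05,"z":-0.71,"wx":0,"wy":-1.11,"wz":0,"fingers":-1}
    - {"x":0.51,"y":0,"z":-0.68,"wx":0,"wy":-1.11,"wz":0,"fingers":-1}
    - {"x":0.56,"y":0,"z":-0.64,"wx":0,"wy":-1.11,"wz":0,"fingers":-1}
    - {"x":0.6,"y":0,"z":-0.6,"wx":0,"wy":-1.11,"wz":0,"fingers":-1}
    - {"x":0.65,"y":0,"z":-0.56,"wx":0,"wy":-1.11,"wz":0,"fingers":-1}
    - {"x":0.69,"y":0,"z":-0.52,"wx":0,"wy":-1.11,"wz":0,"fingers":-1}
    - {"x":0.73,"y":0,"z":-0.47,"wx":0,"wy":-1.11,"wz":0,"fingers":-1}
  grip_force: 20

```text
time: 11.35
position: [0.6204, -0.2066, 0.0955]
tcp_rot: [0.009, -0.605, 0.007, 0.796]
ft_force: [-2.2, 2.0, 2.4]
grip_width: 0.0113
```

```bash
python3 -c "
from h import *
p,R,s=pose(); print(p,s['grip_width'],s['ft_force'],s['wrist_torque'],s['time'],s['q'].round(2))
print('held bar',p+R.apply([-.043,0,0]))
"
```

```text
[ 0.62041957 -0.20664937  0.09551038] 0.01133970165710458 [-2.20156021  1.97176736  2.43966807] [ 0.34650049  0.22335828 -0.04001941] 11.35 [-0.02  0.57  0.08 -0.   -1.35  0.  ]
held bar [ 0.63196961 -0.20692793  0.1369292 ]
```

Emit:
play_rows:
  rows:
    - {"x":0.77,"y":0,"z":-0.42,"wx":0,"wy":-1.11,"wz":0,"fingers":-1}
    - {"x":0.8,"y":0,"z":-0.36,"wx":0,"wy":-1.11,"wz":0,"fingers":-1}
    - {"x":0.83,"y":0,"z":-0.31,"wx":0,"wy":-1.11,"wz":0,"fingers":-1}
    - {"x":0.85,"y":0,"z":-0.25,"wx":0,"wy":-1.11,"wz":0,"fingers":-1}
    - {"x":0,"y":0,"z":0,"wx":0,"wy":0,"wz":0,"fingers":-1}
    - {"x":0,"y":0,"z":0,"wx":0,"wy":0,"wz":0,"fingers":-1}
  grip_force: 20

```text
time: 12.1
position: [0.6241, -0.2067, 0.0607]
tcp_rot: [0.01, -0.574, 0.007, 0.819]
ft_force: [4.4, 0.2, -0.4]
grip_width: 0.0109
```

```bash
python3 -c "
from h import *
for n in ('scene','top','wrist'): snap(n,n+'11')
p,R,s=pose(); print(p,s['grip_width'],s['ft_force'],s['wrist_torque'],s['time'],s['q'].round(2))
print('held bar',p+R.apply([-.043,0,0]))
b=cv2.imread('pics/scene11.png')[130:300,200:400]
g=cv2.imread('pics/wrist11.png');g=(255*(g/255.)**.6).astype(np.uint8);cv2.imwrite('pics/c18.png',g)
cv2.imwrite('pics/c17.png',cv2.resize(b,None,fx=3.5,fy=3.5,interpolation=2))"
```

```text
[ 0.62407206 -0.20677195  0.06132715] 0.011186585822418792 [ 4.91614083  0.92555799 -0.23973717] [ 0.27157459 -2.88463867 -0.12251105] 12.25 [-0.02  0.65  0.13  0.   -1.39  0.  ]
held bar [ 0.6386743  -0.20711841  0.10177037]
```

View pics/c17.png

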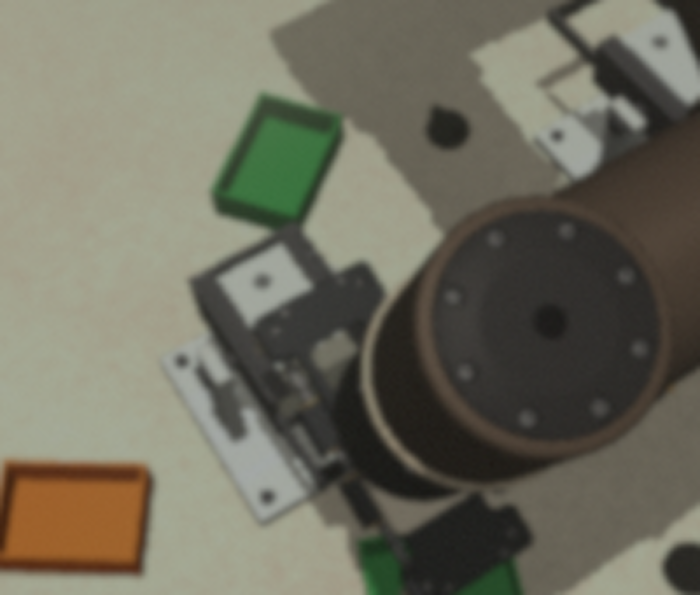

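View pics/c18.png

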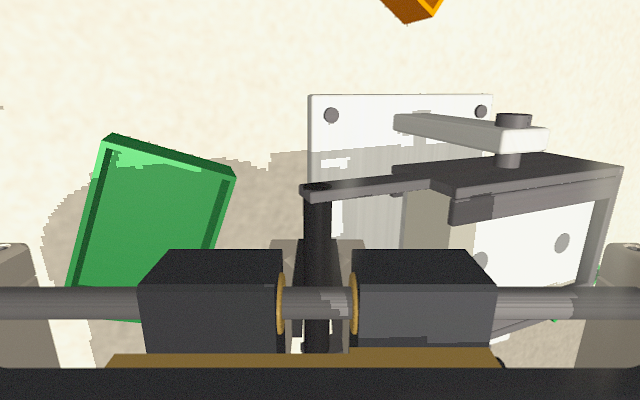

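Emit:
play_rows:
  rows:
    - {"x":0.2,"y":0,"z":-0.07,"wx":0,"wy":0,"wz":0,"fingers":-1}
    - {"x":0.2,"y":0,"z":-0.07,"wx":0,"wy":0,"wz":0,"fingers":-1}
    - {"x":0,"y":0,"z":0,"wx":0,"wy":0,"wz":0,"fingers":-1}
    - {"x":0,"y":0,"z":0,"wx":0,"wy":0,"wz":0,"fingers":-1}
  grip_force: 20

```text
time: 12.75
position: [0.6242, -0.2068, 0.0575]
tcp_rot: [0.01, -0.575, 0.007, 0.818]
ft_force: [4.6, 1.9, 0.3]
grip_width: 0.011
```

Emit:
play_rows:
  rows:
    - {"x":0.2,"y":0,"z":-0.07,"wx":0,"wy":0,"wz":0,"fingers":-1}
    - {"x":0.2,"y":0,"z":-0.07,"wx":0,"wy":0,"wz":0,"fingers":-1}
    - {"x":0,"y":0,"z":0,"wx":0,"wy":0,"wz":0,"fingers":-1}
    - {"x":0,"y":0,"z":0,"wx":0,"wy":0,"wz":0,"fingers":-1}
  grip_force: 20

```text
time: 13.25
position: [0.6242, -0.2069, 0.0552]
tcp_rot: [0.009, -0.575, 0.007, 0.818]
ft_force: [4.3, 3.2, 10.0]
grip_width: 0.0115
```

```bash
python3 -c "
from h import *
c=snap('wrist','wrist12')
p,R,s=pose(); print(p,s['grip_width'],s['ft_force'],s['wrist_torque'],s['time'])
print('held bar',p+R.apply([-.043,0,0]))
print(proj(c,np.array([[.6387-.001,-.2445,.1],[.6387-.001,-.2445,.095],[.6387-.001,-.2445,.105]])))
g=cv2.imread('pics/wrist12.png')[80:360,200:640];g=(255*(g/255.)**.6).astype(np.uint8);cv2.imwrite('pics/c19.png',cv2.resize(g,None,fx=1.8,fy=1.8,interpolation=2))"
```

```text
[ 0.62420344 -0.20690398  0.05518167] 0.011574516745753072 [ 5.02622199  4.49044495 10.73957522] [ 1.10803384 -0.97482683 -0.42480924] 13.3
held bar [ 0.63876928 -0.20720664  0.09563837]
[[325.4854247  195.97262622]
 [321.1836322  192.58944272]
 [330.06082105 199.57097959]]
```

View pics/c19.png

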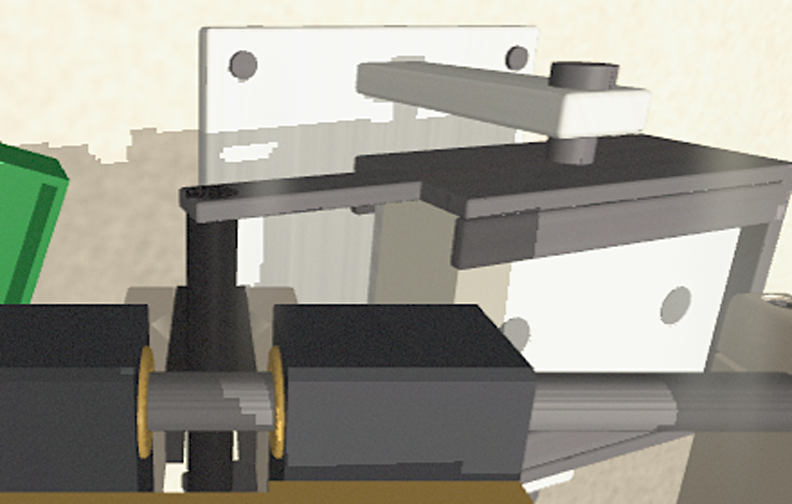

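Emit:
play_rows:
  rows:
    - {"x":-0.15,"y":0,"z":0,"wx":0,"wy":0,"wz":0,"fingers":-0.3}
    - {"x":0,"y":0,"z":0,"wx":0,"wy":0,"wz":0,"fingers":-0.3}
    - {"x":0,"y":0,"z":0,"wx":0,"wy":0,"wz":0,"fingers":-0.3}
    - {"x":0,"y":0,"z":0,"wx":0,"wy":0,"wz":0,"fingers":-0.3}
    - {"x":-0.5,"y":0,"z":0,"wx":0,"wy":0,"wz":0,"fingers":-0.3}
    - {"x":-1,"y":0,"z":0,"wx":0,"wy":0,"wz":0,"fingers":-0.3}
    - {"x":-1.5,"y":0,"z":0,"wx":0,"wy":0,"wz":0,"fingers":-0.3}
    - {"x":-2,"y":0,"z":0,"wx":0,"wy":0,"wz":0,"fingers":-0.3}
    - {"x":-2.5,"y":0,"z":0,"wx":0,"wy":0,"wz":0,"fingers":-0.3}
    - {"x":-3,"y":0,"z":0,"wx":0,"wy":0,"wz":0,"fingers":-0.3}
    - {"x":-3,"y":0,"z":0,"wx":0,"wy":0,"wz":0,"fingers":-0.3}
    - {"x":0,"y":0,"z":0,"wx":0,"wy":0,"wz":0,"fingers":-0.3}
  grip_force: 20

```text
time: 14.8
position: [0.672, -0.2083, 0.1846]
tcp_rot: [0.009, -0.576, 0.007, 0.817]
ft_force: [0.8, -0.5, -0.1]
grip_width: 0.0307
```

```bash
python3 -c "
from h import *
for n in ('wrist','scene'): snap(n,n+'13')
p,R,s=pose(); print(p,s['grip_width'],s['ft_force'],s['time'])
b=cv2.imread('pics/scene13.png')[130:300,200:400]
g=cv2.imread('pics/wrist13.png');cv2.imwrite('pics/c20.png',(255*(g/255.)**.6).astype(np.uint8))
cv2.imwrite('pics/c21.png',cv2.resize(b,None,fx=3.5,fy=3.5,interpolation=2))"
```

```text
[ 0.67008583 -0.20777579  0.18155724] 0.030561437432621456 [-2.12962494e-01  1.52854926e-05  5.68867455e-01] 14.9
```

View pics/c20.png

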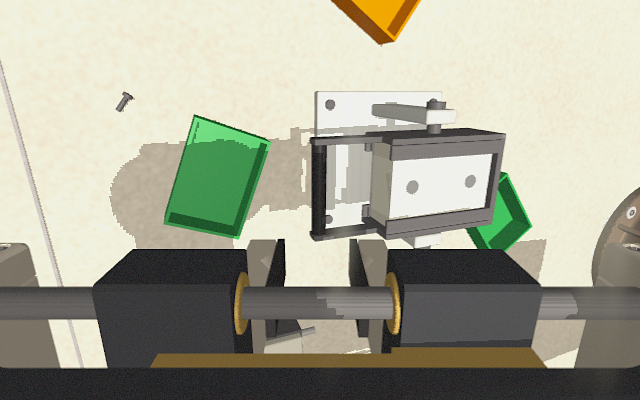

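View pics/c21.png

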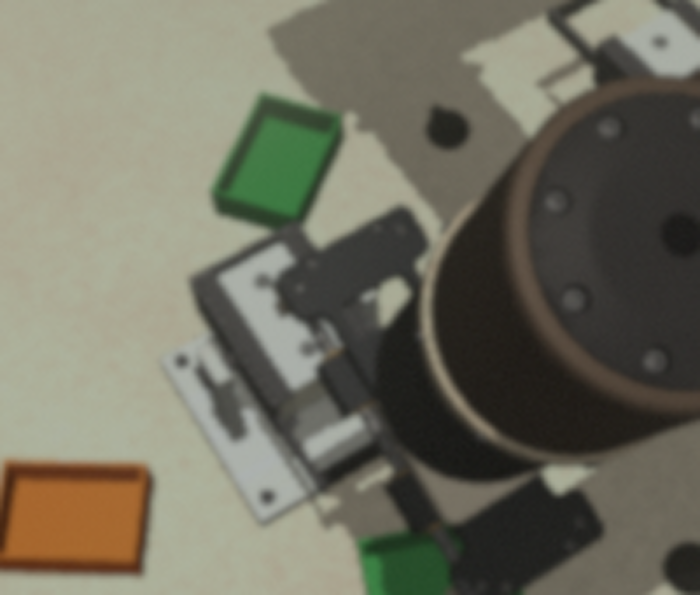

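Emit:
play_rows:
  rows:
    - {"x":-2,"y":3,"z":0,"wx":0,"wy":0,"wz":0,"fingers":-0.3}
    - {"x":-2,"y":4,"z":0,"wx":0,"wy":0,"wz":0,"fingers":-0.3}
    - {"x":0,"y":5,"z":0,"wx":0,"wy":0,"wz":0,"fingers":-0.3}
    - {"x":0,"y":5,"z":0,"wx":0,"wy":0,"wz":0,"fingers":-0.3}
    - {"x":0,"y":5,"z":0,"wx":0,"wy":0,"wz":0,"fingers":-0.3}
    - {"x":0,"y":0,"z":0,"wx":0,"wy":0,"wz":0,"fingers":-0.3}
    - {"x":0,"y":0,"z":0,"wx":0,"wy":0,"wz":0,"fingers":-0.3}

```text
time: 15.78
position: [0.6778, -0.4283, 0.2174]
tcp_rot: [0.01, -0.573, 0.007, 0.819]
ft_force: [0.1, 0.4, -0.1]
grip_width: 0.0304
```

```bash
python3 -c "
from h import *
for n in ('top','scene'): snap(n,n+'14')
p,R,s=pose(); print(p,s['time'])
cv2.imwrite('pics/c22.png',cv2.resize(cv2.imread('pics/top14.png')[130:280,160:460],None,fx=2.6,fy=2.6,interpolation=2))
cv2.imwrite('pics/c23.png',cv2.resize(cv2.imread('pics/scene14.png')[100:300,200:450],None,fx=3,fy=3,interpolation=2))
"
```

```text
[ 0.67855746 -0.42711567  0.21856805] 15.875
```

View pics/c22.png

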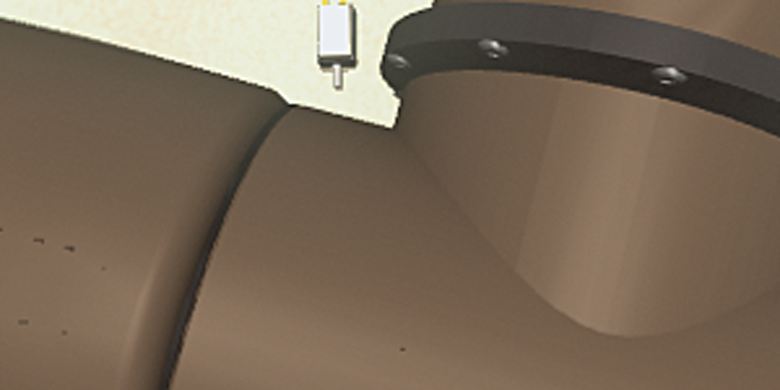

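View pics/c23.png

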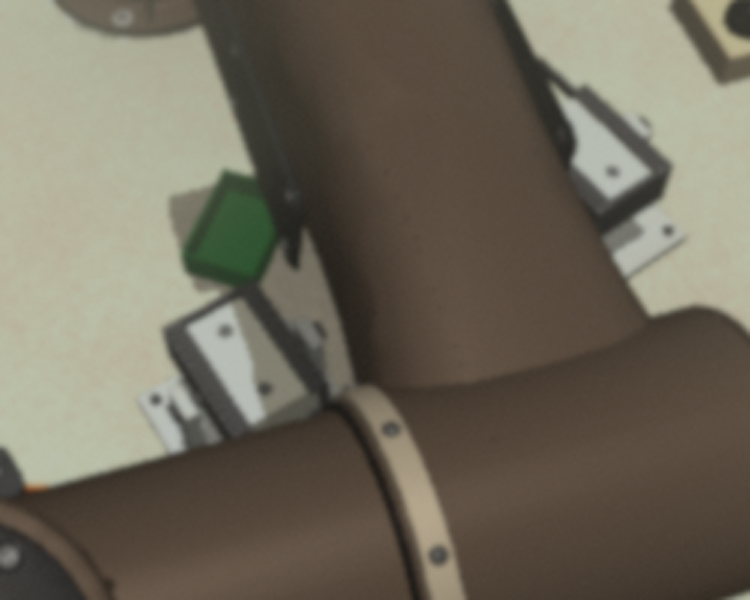

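Emit:
play_rows:
  rows:
    - {"x":0,"y":3,"z":3,"wx":0,"wy":0,"wz":0,"fingers":-0.3}
    - {"x":0,"y":3,"z":3.5,"wx":0,"wy":0,"wz":0,"fingers":-0.3}
    - {"x":0,"y":3,"z":3.5,"wx":0,"wy":0,"wz":0,"fingers":-0.3}
    - {"x":-1,"y":3,"z":3.5,"wx":0,"wy":0,"wz":0,"fingers":-0.3}
    - {"x":-1,"y":3,"z":3.5,"wx":0,"wy":0,"wz":0,"fingers":-0.3}
    - {"x":-1,"y":3,"z":3.5,"wx":0,"wy":0,"wz":0,"fingers":-0.3}
    - {"x":-1,"y":3,"z":3.5,"wx":0,"wy":0,"wz":0,"fingers":-0.3}
    - {"x":-1,"y":3,"z":3.5,"wx":0,"wy":0,"wz":0,"fingers":-0.3}
    - {"x":-1,"y":2,"z":3.5,"wx":0,"wy":0,"wz":0,"fingers":-0.3}
    - {"x":-1,"y":2,"z":3.5,"wx":0,"wy":0,"wz":0,"fingers":-0.3}
    - {"x":0,"y":0,"z":0,"wx":0,"wy":0,"wz":0,"fingers":-0.3}
    - {"x":0,"y":0,"z":0,"wx":0,"wy":0,"wz":0,"fingers":-0.3}

```text
time: 17.38
position: [0.3723, -0.7002, 0.4022]
tcp_rot: [0.009, -0.574, 0.006, 0.819]
ft_force: [0.4, -0.1, -0.3]
grip_width: 0.0307
```

```bash
python3 -c "
from h import *
for n in ('top','scene'): snap(n,n+'15')
p,R,s=pose(); print(p,s['time'])
cv2.imwrite('pics/c24.png',cv2.resize(cv2.imread('pics/top15.png')[130:280,160:460],None,fx=2.6,fy=2.6,interpolation=2))
cv2.imwrite('pics/c25.png',cv2.resize(cv2.imread('pics/scene15.png')[100:300,200:450],None,fx=3,fy=3,interpolation=2))
"
```

```text
[ 0.37277342 -0.69994939  0.40156153] 17.475
```

View pics/c24.png

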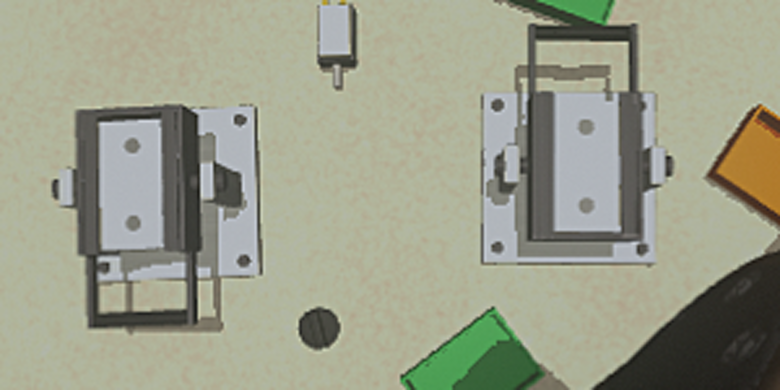

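View pics/c25.png

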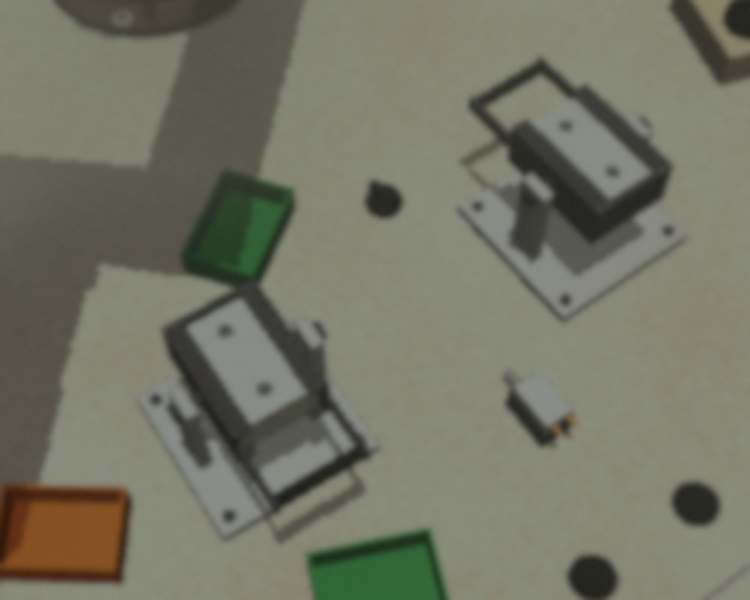

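```bash
python3 -c "
from h import *
t=load('top15');s=load('scene15')
print(tri([(t,365.2,142.5),(s,322,251)]));print(tri([(t,404,142.5),(s,291.5,266.5)]))
d=cv2.absdiff(cv2.imread('pics/top0.png'),cv2.imread('pics/top15.png'))[160:262,178:265];print('other frame diff',d.mean(),d.max())
print(arm.finish_job())"
```

```text
(array([ 0.64286535, -0.16694522,  0.09311535]), [np.float64(0.0020015482759290146), np.float64(0.0020015482759293134)])
(array([ 0.63846896, -0.24515502,  0.10186669]), [np.float64(0.0015869613090729498), np.float64(0.0015869613090730085)])
other frame diff 24.12561039741567 36
the job is handed in; nothing more can be done
None
```

The job is handed in. The right-hand frame, the one with the dial-hole plate on top, is turned over to its far stop. Its box lies upside down on its plate, and the bar is released.

- **First grasp missed:** the fingers shut empty above the bar. In the pictures they end about 29 mm short of the reported TCP, which disagrees with the tool description. I re-gripped about 30 mm deeper with a 20° tilt and held the bar at 11.4 mm opening.
- **Turn:** the stop was felt as about 10 N at the far side. In my readings between moves, forces stayed under about 17 N.
- **Last pictures:** both frames show a box bottom up. The bar measures about (0.64, -0.206, 0.097), against an expected height of 0.100. The two bar-end heights came out at 93 mm and 102 mm, which is rough picture reading. The arm stands clear of both frames at about 17.5 s.
- **Other frame:** by eye it looks the same as before. A picture difference over it came out at a mean of 24 grey levels and a peak of 36. I put that down to changed light and shadow, because no edges look shifted, but it does not prove the frame was untouched.

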